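# Set up a fitting for its leak test

## Task

Get the leak-test rig ready: with a fingertip, first push the blue drain lever round until the drain is fully shut (lever square across its pipe, at its stop), then push the red selector lever round until it points straight at the brass union screwed onto the rig. Do it gently, only by pushing: grip and lift nothing, leave every loose fitting and the wrench where they are, and finish clear of everything.

Things in the scene. Friction and masses are not known exactly. Their poses are not given: they have to be found in the camera images.
- rig: Leak-test rig fixed to the bench, left or right of the robot; place and yaw vary. Grey plate 12 mm thick, x -75..175, y -135..135 mm in its frame. Origin: on the bench under the spindle. Valve body 26 mm radius to 70 mm high, stem 16 mm radius to 100 mm. Pipes run out at -50, 0, +50 degrees from its +x and turn up 130 mm from the spindle; one fitting is screwed on each, which on which varies.
- steel_coupling: Plain steel coupling screwed onto one outlet of the rig (fixed): 38 mm diameter, top 82 mm above the bench. Origin: centre of its underside. Not the target.
- black_cap: Black cap screwed onto one outlet of the rig (fixed): 42 mm diameter, top 76 mm above the bench. Origin: centre of its underside. Not the target.
- selector (a joint): Angle of the red selector lever about its vertical spindle, rad, counter-clockwise from above positive; 0 = along the rig's +x axis (middle outlet). Range -2.7 to 2.7; starts parked between 1.5 and 2.5, clear of all outlets. Stiff (about 0.15 N m, 2 N at 75 mm from the spindle); stays where it is left, no detents, no spring.
- selector_pivot (a point): Point on the spindle axis at the mid-height of the red lever, 113 mm above the bench. Its frame turns with the lever: x along the lever towards the tip, z up.
- selector_tip (a point): Tip of the red lever (white diamond), 105 mm from the spindle axis, 113 mm above the bench; frame turns with the lever: x outward along it, z up. The red sleeve is 20 mm wide, 16 mm thick (105 to 121 mm above the bench), 35 to 95 mm from the axis. Under it, 40 to 105 mm from the axis, is only air down to 40 mm above the bench (pipes below).
- brass_union: Brass union with a hexagonal collar, screwed onto an outlet of the rig (fixed): 46 mm over its corners, 45 mm high, its top 85 mm above the bench. Origin: centre of its underside, 40 mm above the bench, 130 mm from the spindle axis. The target of the red lever.
- drain (a joint): Angle of the blue drain lever, rad, counter-clockwise from above positive. 0 = open, lever along the drain pipe (the drain valve's +x axis); 1.571 = fully shut, lever square across the pipe (its +y axis), where it meets a rigid stop. Starts between 0 and 0.4. Stiff (about 0.12 N m), stays where it is left.
- drain_pivot (a point): Point on the axis of the drain lever at its mid-height, 100 mm above the bench; its frame turns with the lever: x along it towards the tip, z up.
- drain_tip (a point): End of the blue lever, 110 mm from its axis, at 100 mm height; frame as for drain_pivot. The blue sleeve is 20 mm wide, 16 mm thick (92 to 108 mm above the bench) and runs from 35 to 100 mm from the axis.
- drain_valve: Brass ball valve on a steel pipe loop 132 mm long along its x axis, fixed to the bench on a 150 x 70 mm plate; its place and yaw vary, on the other side of the robot from the rig. Origin: on the bench under the lever's axis. Pipe and valve body reach 65 mm above the bench, the stem (11 mm radius) 90 mm.
- loose_coupling: Loose steel coupling standing near the robot: tube 40 mm diameter, 40 mm high. Origin at the centre of its underside. Leave alone.
- bushing_a: Loose steel hex bushing, 34 mm wide, 38 mm high, standing on a far corner of the rig's plate. Origin: centre of underside. Leave alone.
- bushing_b: Loose dark steel hex bushing, 34 mm wide, 38 mm high, on the other far corner of the rig's plate. Origin: centre of underside. Leave alone.
- nipple: Loose brass hex nipple, 38 mm wide, 38 mm high, standing on the bench by the drain valve (not the union). Origin: centre of underside. Leave alone.
- tee: Loose steel tee lying beyond the rig, 84 x 65 mm, 42 mm high. Origin: centre of underside. Leave alone.
- wrench: Loose steel wrench lying flat on the bench at the far left, lengthwise along x (about 200 mm), handle towards the robot. Leave alone.
- big_coupling: Loose dark steel coupling on the right, tube 60 mm diameter, 50 mm high. Origin: centre of underside. Leave alone.
Mind the look-alikes: they are no part of the job. What is shaped like the drain_valve but pink or turquoise is not meant.

How it is judged:
By the outcome, as a careful person would: the job done as asked, in the order asked, and still so for the second after the job is handed in, with the robot touching nothing.
It also fails if it takes over 61 s, if anything falls off the work surface, if the arm or the gripper's body presses on something with over 40 N, if the wrist force passes 120 N, or if a joint passes its speed limit or range.

## Robot

A 6-joint arm with a two-finger parallel gripper is mounted at the origin on the work surface. World frame = base frame: x ahead of the robot, y to its left, z up, the work surface at z = 0. Lengths are in m, angles in rad, forces in N, time in s.
With the tool pointing down it reaches from about 0.35 to 0.85 m from the base axis. Payload 8.1 kg.
Tool frame: the origin (TCP) lies between the finger pads; the fingertips stand 8 mm ahead of it and the grasp point (between the pads) lies 11 mm behind it (robot.tip_reach is the y of the fingertips in the tool frame, in m); y points along the fingers, z is the direction in which the jaws open and shut, and the axes are right-handed (so a half turn about y gives the same grasp; the last joint's range is limited). The gripper opens to 93 mm and grips with 3 to 60 N. Pads are 15 mm wide; open, the fingers measure 128 mm over their backs; the gripper's body (75 mm by 188 mm) begins 65 mm behind the grasp point.
Start: joints at [1.116, 0.13, 1.488, -0, 1.523, -0.085], TCP at [0.217, 0.559, 0.227] pointing down, gripper open.
Joint ranges: [-2.96, 2.96], [-0.89, 2.26], [0.02, 2.5], [-1.34, 4.48], [0, 2.73], [-2.66, 2.66]. Speed limits (rad/s): [2.39, 2.39, 2.79, 3.14, 3.14, 3.14].

## Interface

Orientations are given as a rotation vector (axis times angle).
In Python, from plant import robot gives the robot as it stands.
- The arm moves only by the tool carry_out, never from a script. Its argument "increments" is a list of rows, each an object with "linear": the shift along the tool's x, y, z in m, a list of three; "yaw": the turn about the tool's y in rad. A call has 1 to 5 rows; each row is the pose to reach, as a shift and turn from the pose measured when the call began, along the tool's axes at that moment; what a row does not reach only later rows make up. A row lasts 1/8 s, in which the tool goes at most 62.5 mm and 10.7 degrees, less where a joint would pass 70% of its speed; a pose out of reach is approached as far as the arm can. A call with a gripper value outside its range is refused whole. "gripper" is the opening, from 0 (shut) to 1 (fully open), set as the call begins (left out, the last holds). The fingers move at their own pace and stop on an object; "newtons" is the grip in N (left out, the last holds). Time passes only in rows, so rows that repeat a pose let the fingers close. It gives the time, the measured TCP pose, the force and the opening at its end, in the units of the state.
- robot.read_state(): the state, without advancing time (a new reading comes with each control period).
- robot.read_camera(name): name is "scene" or "side" or "wrist"; returns the picture (480x640x3 uint8, blue, green, red); there is no depth.
- robot.camera_params(name): a dict with "fov_y" (degrees; the focal length in pixels is half the picture's height over the tangent of half this angle, whatever the lens; pixels are square), "cx", "cy" (the principal point, pixels), "k1" (the pictures are not rectified: a ray, as slopes to the right and down, at radius r is drawn at 1 + k1 r^2 times it, then the intrinsics apply), "R" (3x3) and "t" (3): a world point X has camera coordinates R X + t. Camera axes: x right, y down, z forward; pixel columns grow to the right and rows downward; lengths in m; the calibration is good to about 2 mm. A picture is of the moment at which its call begins: read the wrist's pose just before it. camera_params takes no time and is no camera call; for the wrist camera it gives the pose at the moment of the call.
- robot.close_job(): hands the job in, once; it reports no verdict.
The state is a dict: "t": time; "q": joint angles; "dq": joint speeds; "joint_torque": joint torques, N m; "tool_pos": TCP position; "orientation": TCP orientation; "force": force on the tool from outside, world axes, zero at the start; "wrist_torque": the same for the moment, N m; "opening": finger opening in m.
Only numpy, scipy, OpenCV 4.12 (cv2) and the standard library are available. Lean on these libraries where they do the work, as an engineer would, in place of code of your own. Each camera call takes 0.05 s, during which the arm holds its last target.

## Working session

There is one attempt and no reset: what is moved stays moved. The work goes in short steps, Python scripts to look and compute and a tool call to move; the robot and the scene stay as the last step left them, time stands still between calls to the robot, and variables do not carry over. Pictures are saved under pics/ and viewed, and the job is handed in when it is done.

Besides the shell and the picture viewer there is one more tool, called after ">>>" as name([rows], argument=value, ...), one row to a line, values as JSON. carry_out: Moves the arm, as the interface text tells. Its arguments: {"type":"object","properties":{"increments":{"type":"array","items":{"type":"object","properties":{"linear":{"type":"array","items":{"type":"number"}},"yaw":{"type":"number"}}}},"gripper":{"type":"number"},"newtons":{"type":"number"}},"required":["increments"]}

```bash
ls; mkdir -p pics; python3 - <<'E'
from plant import robot
import cv2
s=robot.read_state();print(s)
for n in("scene","side","wrist"):
    p=robot.camera_params(n);print(n,p)
    cv2.imwrite(f"pics/{n}0.png",robot.read_camera(n))
print(robot.tip_reach)
E
```

```text
pics
{'t': 0.0, 'q': array([ 1.11554449e+00,  1.31120825e-01,  1.48928215e+00, -1.52326267e-05,
        1.52297137e+00, -8.54309941e-02]), 'dq': array([-0.00030796, -0.00104714,  0.00069455, -0.00182104,  0.00016094,
        0.0007662 ]), 'joint_torque': array([-8.89491657e-04, -5.59874761e+01, -4.91732454e+01,  7.68500171e-02,
        3.63441033e-02, -1.38189739e-04]), 'tool_pos': array([0.21663013, 0.55894297, 0.22560994]), 'orientation': array([-1.5529765 ,  0.29058909, -0.28986114]), 'force': array([ 0.40175262,  0.14763307, -0.37145939]), 'wrist_torque': array([-0.01731082,  0.04082852, -0.02434383]), 'opening': 0.09270454137830915}
scene {'fov_y': 53.336519190099125, 'cx': 317.2930727482796, 'cy': 232.15329641149899, 'k1': -0.06983036823889592, 'R': array([[-0.04845565,  0.99869069,  0.01640009],
       [ 0.71459996,  0.04613425, -0.69801041],
       [-0.6978531 , -0.02210304, -0.71589979]]), 't': array([ 0.0171112 , -0.34743569,  1.71986483])}
side {'fov_y': 48.87805883369385, 'cx': 313.4255154643821, 'cy': 242.47863261232533, 'k1': -0.08821758470812492, 'R': array([[-9.68446623e-01, -2.49220651e-01, -4.52608596e-04],
       [-1.74486108e-01,  6.79330124e-01, -7.12786911e-01],
       [ 1.77948688e-01, -6.90217104e-01, -7.01380506e-01]]), 't': array([0.54656187, 0.17136647, 1.28340467])}
wrist {'fov_y': 60.17615937964583, 'cx': 315.60372134248666, 'cy': 229.68838014134244, 'k1': 0.030629962971571997, 'R': array([[ 3.61763463e-01,  9.32269721e-01, -6.03321878e-04],
       [ 8.94769632e-01, -3.47029860e-01,  2.80993916e-01],
       [ 2.61752749e-01, -1.02193166e-01, -9.59709360e-01]]), 't': array([-0.60049043, -0.03204587,  0.39023685])}
0.008
```

View pics/scene0.png

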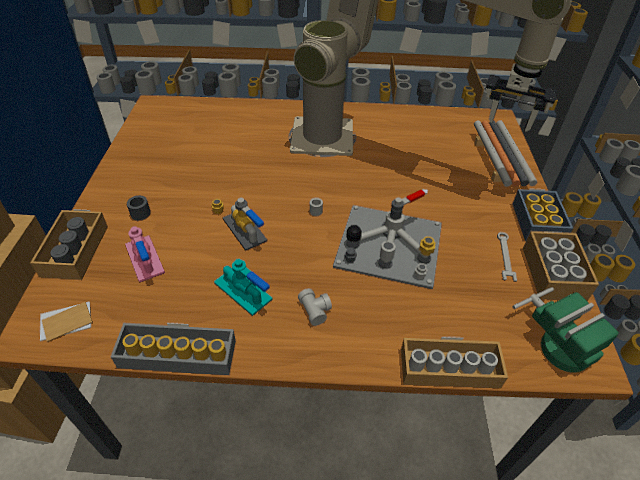

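View pics/side0.png

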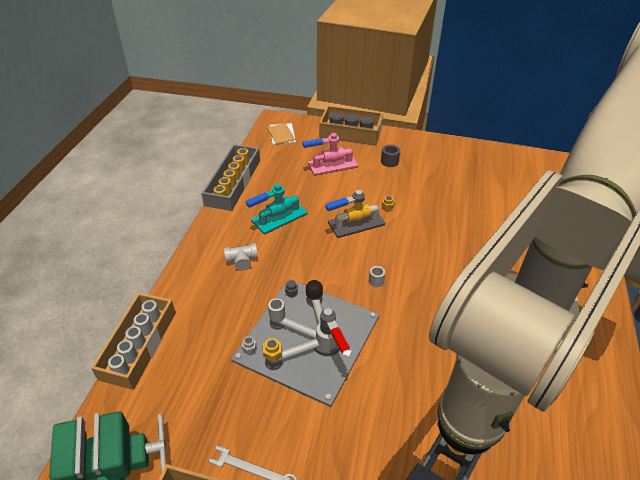

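View pics/wrist0.png

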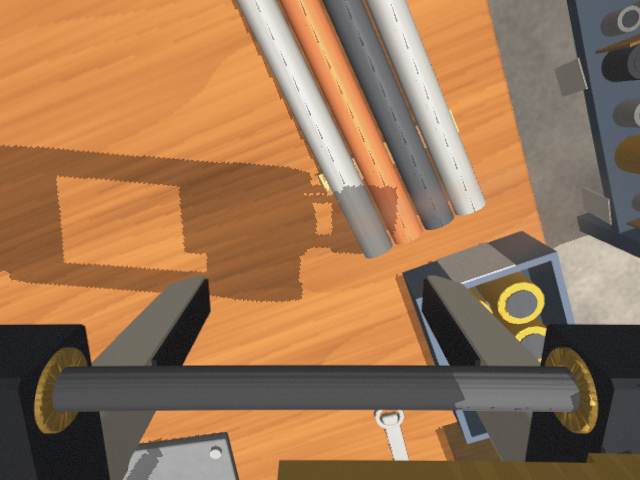

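The scene picture shows the rig at (390,240), with the red lever at (415,196) and its tip at about (425,192). The outlets carry the black cap (354,233), the steel coupling (387,252) and the brass union (427,245).

Blue-lever candidates:
- Brass valve on a dark plate at (244,222). This fits the description.
- Pink look-alike at (145,255), rejected.
- Turquoise look-alike at (243,287), rejected.

Brass candidates for the union:
- Hex on the rig outlet at (427,245), chosen.
- Loose nipple at (217,206), rejected.
- Brass parts in the boxes, rejected.

Next I'll make close crops to check these choices.

```bash
cat > h.py <<'E'
import numpy as np,cv2
from plant import robot
def K(p):
    f=240/np.tan(np.radians(p["fov_y"])/2);return np.array([[f,0,p["cx"]],[0,f,p["cy"]],[0,0,1]])
def ray(p,uv):
    n=cv2.undistortPointsIter(np.array([[uv]],float),K(p),np.array([p["k1"],0,0,0.]),None,None,(3,100,1e-10))[0,0]
    R=np.array(p["R"]);return -R.T@p["t"],R.T@np.array([n[0],n[1],1])
def onz(p,uv,z):
    c,d=ray(p,uv);return c+d*(z-c[2])/d[2]
def proj(p,X):
    R=np.array(p["R"]);r,_=cv2.Rodrigues(R)
    return cv2.projectPoints(np.array(X,float).reshape(-1,1,3),r,np.array(p["t"]),K(p),np.array([p["k1"],0,0,0.]))[0][:,0]
def tri(p1,u1,p2,u2):
    c1,d1=ray(p1,u1);c2,d2=ray(p2,u2)
    A=np.c_[d1,-d2];s=np.linalg.lstsq(A,c2-c1,rcond=None)[0]
    a,b=c1+d1*s[0],c2+d2*s[1];return (a+b)/2,np.linalg.norm(a-b)
E
python3 - <<'E'
import cv2,numpy as np
a=cv2.imread("pics/scene0.png");b=cv2.imread("pics/side0.png")
def crop(im,x,y,w,h,s):return cv2.resize(im[y:y+h,x:x+w],None,fx=s,fy=s,interpolation=cv2.INTER_CUBIC)
cv2.imwrite("pics/c1.png",np.hstack([crop(a,210,190,65,65,6),crop(b,320,180,65,65,6)]))
cv2.imwrite("pics/c2.png",np.hstack([crop(a,330,180,120,110,3.3),crop(b,228,270,120,110,3.3)]) )
E
```

```text
(no output)
```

View pics/c1.png

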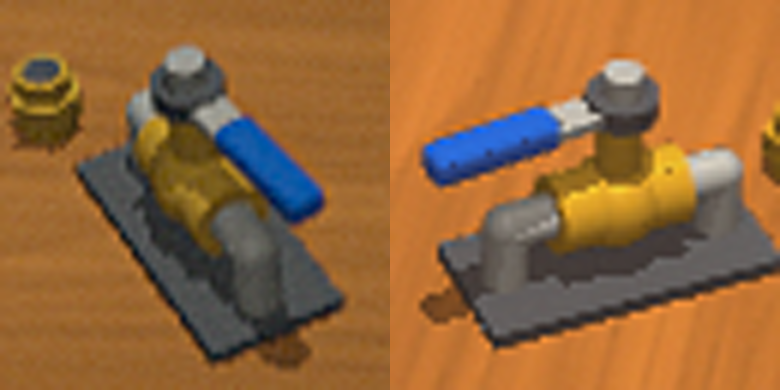

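View pics/c2.png

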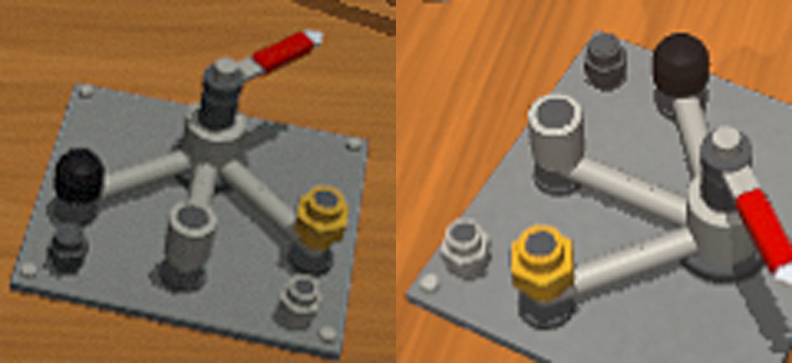

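```bash
python3 - <<'E'
from h import *
S=robot.camera_params("scene");D=robot.camera_params("side")
np.set_printoptions(precision=4,suppress=True)
T={"union_hole":((427.6,240.6),(272.5,343.6)),"spin_top":((398.5,201.2),(328.3,311.8)),"redtip":((426.4,191.5),(345.9,351.8)),
"cap":((354.2,231),(314,288)),"steel":((387.6,246.5),(276.2,303.5)),
"d_top":((241,200),(359.2,192)),"d_tip":((261,225),(327,208.5))}
for k,v in T.items(): print(k,*tri(S,v[0],D,v[1]))
for k,u in {"A":(354.2,206.1),"B":(441.5,223),"C":(433,286),"E":(333.6,266.4)}.items(): print(k,onz(S,u,.012))
for k,u in {"Es":(289.8,279.7),"Cs":(231.6,360)}.items(): print(k,onz(D,u,.012))
for k,u in {"a":(223,218),"b":(245.8,250),"c":(267,240)}.items(): print(k,onz(S,u,.008))
for k,u in {"s1":(328.3,222),"s2":(337.8,237.8),"s3":(385,223.7)}.items(): print(k,onz(D,u,.008))
# colour masks
for nm,P in(("scene",S),("side",D)):
    im=cv2.imread(f"pics/{nm}0.png");h=cv2.cvtColor(im,cv2.COLOR_BGR2HSV)
    for c,lo,hi,z,box in(("red",(0,200,90),(6,255,255),.113,None),("blue",(105,180,80),(125,255,255),.1,None)):
        m=cv2.inRange(h,lo,hi);n,l,st,ce=cv2.connectedComponentsWithStats(m)
        for i in range(1,n):
            if st[i,4]>40:
                ys,xs=np.where(l==i);r=cv2.fitLine(np.c_[xs,ys].astype(np.float32),cv2.DIST_L2,0,.01,.01).ravel()
                q=np.c_[xs,ys]@r[:2];c0=ce[i];a=q-c0@r[:2]
                p1=onz(P,c0+r[:2]*a.min(),z);p2=onz(P,c0+r[:2]*a.max(),z)
                print(nm,c,st[i,4],ce[i],onz(P,c0,z),p1,p2,np.arctan2(*(p2-p1)[1::-1]))
E
```

```text
union_hole [0.5776 0.2997 0.0818] 0.0006287641538549617
spin_top [0.4757 0.2228 0.1265] 0.004339011777055962
redtip [0.4192 0.3066 0.1175] 0.004391516974680536
cap [0.5347 0.1087 0.0609] 0.0007416895786484277
steel [0.6032 0.1926 0.0802] 0.002113823886090042
d_top [ 0.4894 -0.2041  0.1167] 0.002322546285870935
d_tip [ 0.5629 -0.1403  0.0964] 6.862089383483766e-05
A [0.3804 0.1128 0.012 ]
B [0.4364 0.3696 0.012 ]
C [0.6732 0.3162 0.012 ]
E [0.6223 0.0565 0.012 ]
Es [0.6118 0.0571 0.012 ]
Cs [0.6711 0.3197 0.012 ]
a [ 0.4533 -0.2734  0.008 ]
b [ 0.575 -0.187  0.008]
c [ 0.5335 -0.1332  0.008 ]
s1 [ 0.5679 -0.184   0.008 ]
s2 [ 0.5276 -0.1274  0.008 ]
s3 [ 0.4099 -0.2173  0.008 ]
scene red 93 [415.1505 194.8495] [0.4329 0.2758 0.113 ] [0.4488 0.2532 0.113 ] [0.4157 0.3003 0.113 ] 2.1825057122942906
scene blue 117 [254.3675 217.5897] [ 0.5398 -0.1609  0.1   ] [ 0.5142 -0.1838  0.1   ] [ 0.5648 -0.1386  0.1   ] 0.7301793877525808
scene blue 120 [141.9417 250.5583] [ 0.6759 -0.426   0.1   ] [ 0.6461 -0.4452  0.1   ] [ 0.7035 -0.4084  0.1   ] 0.5702746487370512
scene blue 169 [257.4556 280.8462] [ 0.7527 -0.1237  0.1   ] [ 0.732  -0.1488  0.1   ] [ 0.7733 -0.0986  0.1   ] 0.882480421722712
side red 213 [339.3568 338.9906] [0.4382 0.2739 0.113 ] [0.4562 0.25   0.113 ] [0.4212 0.2965 0.113 ] 2.2144679719792415
side blue 70 [311.9143 142.1143] [ 0.68   -0.4305  0.1   ] [ 0.705  -0.4149  0.1   ] [ 0.6546 -0.4464  0.1   ] -2.582523796642263
side blue 110 [256.3636 198.6273] [ 0.758  -0.1286  0.1   ] [ 0.7777 -0.1041  0.1   ] [ 0.7372 -0.1543  0.1   ] -2.2494739185850836
side blue 109 [336.5505 202.6881] [ 0.5426 -0.1661  0.1   ] [ 0.5671 -0.1459  0.1   ] [ 0.5184 -0.186   0.1   ] -2.453952581866304
```

```bash
cat >> h.py <<'E'
from scipy.spatial.transform import Rotation as Ro
np.set_printoptions(precision=4,suppress=True)
def plan(pts):
    """pts: list of (x,y,ztcp, heading_deg of tool x axis or None) -> rows"""
    s=robot.read_state();p=s["tool_pos"];R=Ro.from_rotvec(s["orientation"]).as_matrix()
    h0=np.degrees(np.arctan2(R[1,0],R[0,0]))
    print("t %.2f"%s["t"],"pos",p,"xhead %.1f"%h0,"q",s["q"],"F",s["force"])
    for x,y,z,h in pts:
        d=R.T@(np.array([x,y,z])-p);yw=0 if h is None else -np.radians((h-h0+180)%360-180)
        print("  lin",d,"yaw %.3f"%yw)
E
python3 - <<'E'
from h import *
s=robot.read_state();print(Ro.from_rotvec(s["orientation"]).as_matrix())
plan([(.45,0,.25,None)])
E
```

```text
[[ 0.9324 -0.0006  0.3614]
 [-0.3614 -0.0013  0.9324]
 [-0.0001 -1.     -0.0014]]
t 0.15 pos [0.2167 0.5591 0.2259] xhead -21.2 q [ 1.1156  0.131   1.489  -0.      1.5231 -0.0854] F [ 0.1347 -0.8809 -0.1522]
  lin [ 0.4196 -0.0236 -0.437 ] yaw 0.000
```

```bash
python3 - <<'E'
from h import *
plan([(.575,-.189,.20,220)])
E
```

```text
t 0.15 pos [0.2167 0.5591 0.2259] xhead -21.2 q [ 1.1156  0.131   1.489  -0.      1.5231 -0.0854] F [ 0.1347 -0.8809 -0.1522]
  lin [ 0.6045  0.0266 -0.5679] yaw 2.074
```

>>> carry_out([
  {"linear": [0.045, 0, -0.042], "yaw": 0.15},
  {"linear": [0.085, 0, -0.08], "yaw": 0.3},
  {"linear": [0.125, 0, -0.118], "yaw": 0.45},
  {"linear": [0.165, 0, -0.155], "yaw": 0.6},
  {"linear": [0.205, 0, -0.193], "yaw": 0.75},
], gripper=0, newtons=10)

```text
t: 0.78
tool_pos: [0.3384, 0.3034, 0.2259]
orientation: [-1.389, 0.874, -0.875]
force: [0.7, 0.4, -0.2]
opening: 0.0475
```

```bash
python3 - <<'E'
from h import *
plan([(.575,-.189,.20,220)])
E
```

```text
t 0.78 pos [0.3384 0.3034 0.2259] xhead -64.4 q [ 0.6186 -0.2722  1.8732 -0.0008  1.5419  0.1722] F [ 0.6902  0.3959 -0.1931]
  lin [0.5462 0.0265 0.0009] yaw 1.319
```

>>> carry_out([
  {"linear": [0.055, 0, 0], "yaw": 0.15},
  {"linear": [0.11, 0, 0], "yaw": 0.3},
  {"linear": [0.165, 0, 0], "yaw": 0.45},
  {"linear": [0.22, 0, 0], "yaw": 0.6},
  {"linear": [0.275, 0, 0], "yaw": 0.75},
])

```text
t: 1.4
tool_pos: [0.4575, 0.0536, 0.2261]
orientation: [-1.048, 1.432, -1.434]
force: [1.2, 0.9, -0.8]
opening: 0.0011
```

```bash
python3 - <<'E'
from h import *
plan([(.575,-.189,.20,220)])
E
```

```text
t 1.40 pos [0.4575 0.0536 0.2261] xhead -107.7 q [ 0.0061 -0.2552  1.8587 -0.0012  1.5384  0.3148] F [ 1.245   0.9283 -0.842 ]
  lin [0.1954 0.0264 0.1856] yaw 0.564
```

>>> carry_out([
  {"linear": [0.04, 0.005, 0.038], "yaw": 0.12},
  {"linear": [0.08, 0.01, 0.076], "yaw": 0.24},
  {"linear": [0.12, 0.015, 0.114], "yaw": 0.36},
  {"linear": [0.16, 0.02, 0.152], "yaw": 0.48},
  {"linear": [0.195, 0.026, 0.186], "yaw": 0.564},
])

```text
t: 2.02
tool_pos: [0.5759, -0.1907, 0.1999]
orientation: [-0.659, 1.819, -1.82]
force: [0.1, 0.1, 0.4]
opening: 0.0008
```

```bash
python3 - <<'E'
from h import *
plan([(.575,-.189,.20,220),(.575,-.189,.098,220)])
cv2.imwrite("pics/w1.png",robot.read_camera("wrist"))
cv2.imwrite("pics/s1.png",cv2.resize(robot.read_camera("side")[130:290,240:450],None,fx=3.5,fy=3.5))
E
```

```text
t 2.02 pos [ 0.5759 -0.1907  0.1999] xhead -140.2 q [-0.4036  0.1614  1.503  -0.0012  1.4772  0.4732] F [0.0932 0.1358 0.417 ]
  lin [-0.0004 -0.0001 -0.0019] yaw -0.004
  lin [-0.0005  0.1019 -0.002 ] yaw -0.004
```

View pics/w1.png

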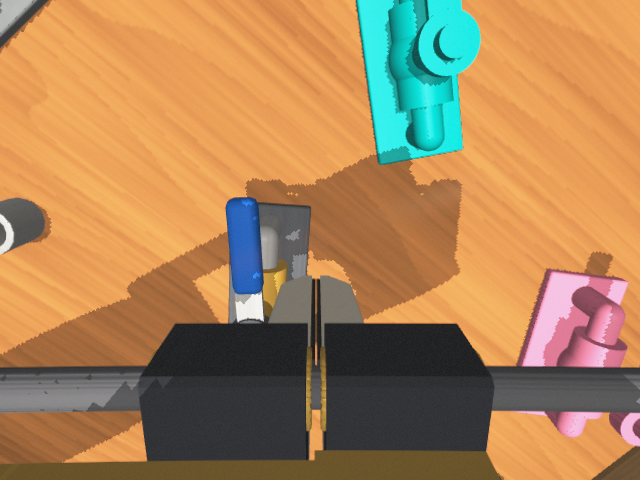

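View pics/s1.png

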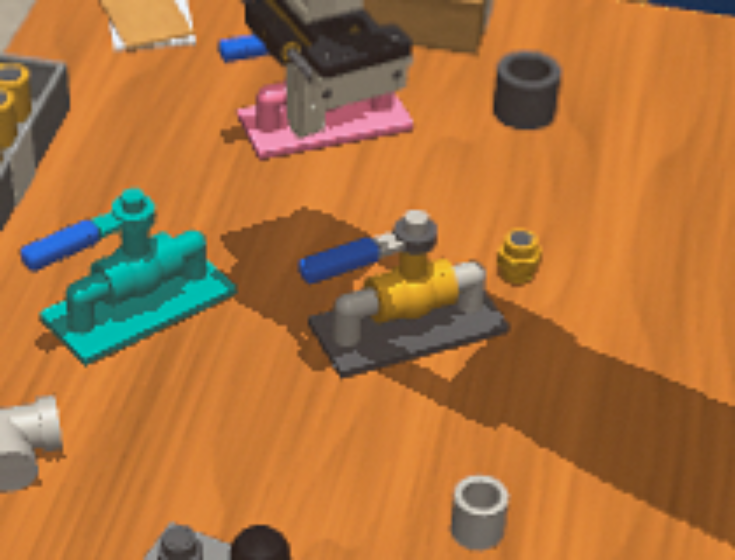

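```bash
cat >> h.py <<'E'
def blob(im,P,lo,hi,z,near,amin=40):
    m=cv2.inRange(cv2.cvtColor(im,cv2.COLOR_BGR2HSV),lo,hi);n,l,st,ce=cv2.connectedComponentsWithStats(m)
    for i in range(1,n):
        if st[i,4]<amin: continue
        ys,xs=np.where(l==i);W=np.array([onz(P,(x,y),z)[:2] for x,y in zip(xs,ys)])
        c=W.mean(0)
        if np.hypot(*(c-near))>.1: continue
        v=np.linalg.svd(W-c)[2][0] if len(W)<3000 else np.linalg.eigh(np.cov((W-c).T))[1][:,1]
        a=(W-c)@v;b=(W-c)@np.array([-v[1],v[0]])
        print("blob",st[i,4],"c",c,"ends",c+v*a.min(),c+v*a.max(),"len %.4f wid %.4f head %.1f"%(np.ptp(a),np.ptp(b),np.degrees(np.arctan2(v[1],v[0]))))
BL=((105,150,60),(125,255,255));RD=((0,180,60),(6,255,255))
E
python3 - <<'E'
from h import *
P=robot.camera_params("wrist");im=cv2.imread("pics/w1.png")
for z in(.1,.108): blob(im,P,*BL,z,(.54,-.16))
for u in((247,321),(310,207),(258,205),): print(onz(P,u,.008))
E
```

```text
blob 2909 c [ 0.5403 -0.1606] ends [ 0.5641 -0.1401] [ 0.5147 -0.1826] len 0.0652 wid 0.0207 head -139.3
blob 2909 c [ 0.5433 -0.16  ] ends [ 0.5664 -0.1401] [ 0.5185 -0.1813] len 0.0632 wid 0.0201 head -139.3
[ 0.4478 -0.2139  0.008 ]
[ 0.5696 -0.1899  0.008 ]
[ 0.5425 -0.1544  0.008 ]
```

>>> carry_out([
  {"linear": [0, 0.03, 0], "yaw": 0},
  {"linear": [0, 0.06, 0], "yaw": 0},
  {"linear": [0, 0.09, 0], "yaw": 0},
  {"linear": [0, 0.102, -0.004], "yaw": 0},
  {"linear": [0, 0.102, -0.008], "yaw": 0},
])

```text
t: 2.75
tool_pos: [0.5692, -0.1858, 0.0954]
orientation: [-0.662, 1.823, -1.821]
force: [-0.2, 0.2, 1.1]
opening: 0.0004
```

```bash
cat >> h.py <<'E'
def arc(piv,phis,r,d,z,sgn):
    """sgn +1 ccw push (tool -z leads, x heading=phi+180); -1 cw push (+z leads, x heading phi-180)"""
    out=[]
    for f in phis:
        a=np.radians(f);u=np.array([np.cos(a),np.sin(a)]);n=np.array([-u[1],u[0]])
        c=np.array(piv)+r*u-sgn*d*n;out.append((*c,z,f+180))
    plan(out)
DP=(.4893,-.205)
E
python3 - <<'E'
from h import *
arc(DP,[41,47,53,59,65],.075,.0275,.098,1)
E
```

```text
t 2.75 pos [ 0.5692 -0.1858  0.0954] xhead -140.3 q [-0.3998  0.2285  1.6236 -0.0023  1.2936  0.4789] F [-0.2397  0.1596  1.1492]
  lin [-0.0019 -0.0026 -0.0105] yaw -0.023
  lin [-0.0042 -0.0026 -0.0186] yaw -0.128
  lin [-0.0056 -0.0026 -0.0268] yaw -0.232
  lin [-0.0061 -0.0026 -0.0351] yaw -0.337
  lin [-0.0058 -0.0025 -0.0435] yaw -0.442
```

>>> carry_out([
  {"linear": [-0.002, -0.002, -0.01], "yaw": -0.02},
  {"linear": [-0.004, -0.002, -0.018], "yaw": -0.12},
  {"linear": [-0.0055, -0.002, -0.0265], "yaw": -0.23},
  {"linear": [-0.006, -0.002, -0.035], "yaw": -0.335},
  {"linear": [-0.006, -0.002, -0.0435], "yaw": -0.44},
])

```text
t: 3.38
tool_pos: [0.547, -0.1483, 0.0996]
orientation: [-0.974, 1.521, -1.522]
force: [-0.2, -1.5, -0.8]
opening: 0.0008
```

```bash
python3 - <<'E'
from h import *
arc(DP,[65,71,77,83,89,95],.075,.0275,.097,1)
cv2.imwrite("pics/w2.png",robot.read_camera("wrist"))
P=robot.camera_params("wrist");blob(cv2.imread("pics/w2.png"),P,*BL,.1,(.52,-.15))
E
```

```text
t 3.38 pos [ 0.547  -0.1483  0.0996] xhead -114.8 q [-0.3538  0.1384  1.7173 -0.0022  1.2864  0.0803] F [-0.1514 -1.5105 -0.7535]
  lin [ 0.0008  0.0026 -0.0008] yaw 0.003
  lin [-0.0017  0.0026 -0.0088] yaw -0.102
  lin [-0.0034  0.0026 -0.017 ] yaw -0.207
  lin [-0.0041  0.0026 -0.0254] yaw -0.311
  lin [-0.004   0.0026 -0.0337] yaw -0.416
  lin [-0.003   0.0026 -0.042 ] yaw -0.521
blob 3334 c [ 0.5264 -0.1282] ends [ 0.5166 -0.1434] [ 0.5354 -0.1144] len 0.0345 wid 0.0208 head 57.0
```

View pics/w2.png

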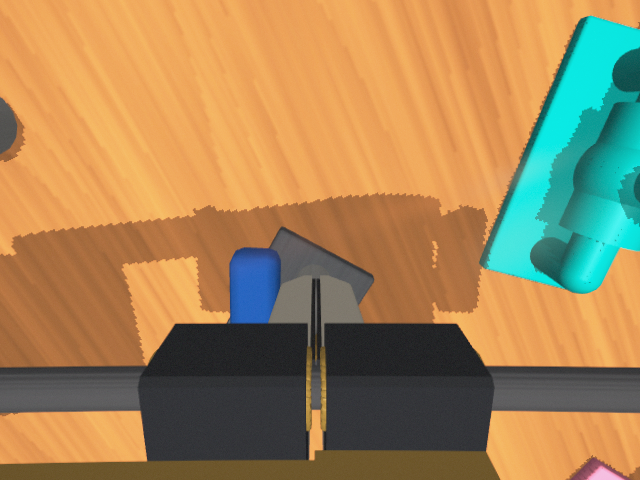

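>>> carry_out([
  {"linear": [-0.0015, 0.0025, -0.009], "yaw": -0.1},
  {"linear": [-0.0035, 0.0025, -0.017], "yaw": -0.205},
  {"linear": [-0.004, 0.0025, -0.0255], "yaw": -0.31},
  {"linear": [-0.004, 0.0025, -0.0335], "yaw": -0.415},
  {"linear": [-0.003, 0.0025, -0.042], "yaw": -0.52},
])

```text
t: 4.05
tool_pos: [0.5107, -0.127, 0.099]
orientation: [-1.253, 1.137, -1.141]
force: [1.3, 0.6, 0.9]
opening: 0.0003
```

```bash
python3 - <<'E'
from h import *
arc(DP,[95,101,107,112,116,120],.075,.0275,.098,1)
E
```

```text
t 4.05 pos [ 0.5107 -0.127   0.099 ] xhead -84.6 q [-0.3404  0.0294  1.8339 -0.0012  1.276  -0.4348] F [1.3019 0.6114 0.8526]
  lin [ 0.0008  0.001  -0.0006] yaw 0.007
  lin [-0.0017  0.001  -0.0086] yaw -0.097
  lin [-0.0034  0.001  -0.0168] yaw -0.202
  lin [-0.0041  0.001  -0.0237] yaw -0.289
  lin [-0.0043  0.001  -0.0293] yaw -0.359
  lin [-0.0041  0.001  -0.0349] yaw -0.429
```

>>> carry_out([
  {"linear": [-0.0015, 0.001, -0.0085], "yaw": -0.1},
  {"linear": [-0.0035, 0.001, -0.017], "yaw": -0.2},
  {"linear": [-0.004, 0.001, -0.0235], "yaw": -0.29},
  {"linear": [-0.0045, 0.001, -0.0295], "yaw": -0.36},
  {"linear": [-0.004, 0.001, -0.035], "yaw": -0.43},
])

```text
t: 4.68
tool_pos: [0.4764, -0.126, 0.0997]
orientation: [-1.413, 0.809, -0.817]
force: [0.5, 2.1, 0.6]
opening: 0.0005
```

```bash
python3 - <<'E'
from h import *
arc(DP,[120,122,124,126,127,128,129,130],.075,.0275,.098,1)
E
```

```text
t 4.67 pos [ 0.4764 -0.126   0.0997] xhead -59.8 q [-0.3624 -0.0664  1.9272 -0.0002  1.2757 -0.8887] F [0.4998 2.0972 0.5524]
  lin [-0.0001  0.0017 -0.0008] yaw 0.003
  lin [-0.001   0.0016 -0.0035] yaw -0.032
  lin [-0.0018  0.0016 -0.0061] yaw -0.067
  lin [-0.0026  0.0016 -0.0088] yaw -0.102
  lin [-0.0029  0.0016 -0.0102] yaw -0.119
  lin [-0.0032  0.0016 -0.0115] yaw -0.137
  lin [-0.0035  0.0016 -0.0129] yaw -0.154
  lin [-0.0038  0.0016 -0.0143] yaw -0.172
```

>>> carry_out([
  {"linear": [-0.001, 0.0015, -0.0035], "yaw": -0.03},
  {"linear": [-0.002, 0.0015, -0.006], "yaw": -0.067},
  {"linear": [-0.0025, 0.0015, -0.0075], "yaw": -0.085},
  {"linear": [-0.0025, 0.0015, -0.0088], "yaw": -0.1},
])

```text
t: 5.18
tool_pos: [0.4678, -0.1282, 0.0986]
orientation: [-1.442, 0.732, -0.742]
force: [1.3, 0.9, 1.3]
opening: 0.0003
```

>>> carry_out([
  {"linear": [0, 0, -0.001], "yaw": -0.012},
  {"linear": [0, 0, -0.002], "yaw": -0.024},
])

```text
t: 5.42
tool_pos: [0.4661, -0.1293, 0.0985]
orientation: [-1.448, 0.713, -0.722]
force: [0.1, 2.3, 0.6]
opening: 0.0003
```

>>> carry_out([
  {"linear": [0, 0, -0.0015], "yaw": -0.01},
  {"linear": [0, 0, -0.003], "yaw": -0.02},
])

```text
t: 5.68
tool_pos: [0.4653, -0.1296, 0.0987]
orientation: [-1.449, 0.695, -0.708]
force: [12.6, 12.8, -3.7]
opening: -0.0001
```

```bash
python3 - <<'E'
from h import *
arc(DP,[126,128,130],.075,.0275,.098,1)
cv2.imwrite("pics/w3.png",robot.read_camera("wrist"));a=robot.read_camera("side");cv2.imwrite("pics/s3f.png",a)
P=robot.camera_params("wrist");blob(cv2.imread("pics/w3.png"),P,*BL,.1,(.45,-.15))
cv2.imwrite("pics/s3.png",cv2.resize(a[130:290,240:450],None,fx=3.5,fy=3.5))
c=robot.read_camera("scene");blob(c,robot.camera_params("scene"),*BL,.1,(.45,-.15),15);cv2.imwrite("pics/sc3f.png",c)
cv2.imwrite("pics/sc3.png",cv2.resize(c[150:270,180:330],None,fx=5,fy=5))
E
```

```text
t 5.67 pos [ 0.4653 -0.1296  0.0987] xhead -51.5 q [-0.3811 -0.0964  1.9573  0.0045  1.2727 -1.0537] F [12.5905 12.8317 -3.7088]
  lin [0.0003 0.0007 0.0026] yaw 0.043
  lin [-0.0008  0.0007  0.    ] yaw 0.008
  lin [-0.0017  0.0007 -0.0026] yaw -0.027
blob 3540 c [ 0.4395 -0.1365] ends [ 0.4491 -0.1527] [ 0.4307 -0.1216] len 0.0361 wid 0.0210 head 120.5
blob 70 c [ 0.4577 -0.162 ] ends [ 0.4406 -0.1488] [ 0.4734 -0.1741] len 0.0414 wid 0.0269 head -37.7
```

View pics/s3.png

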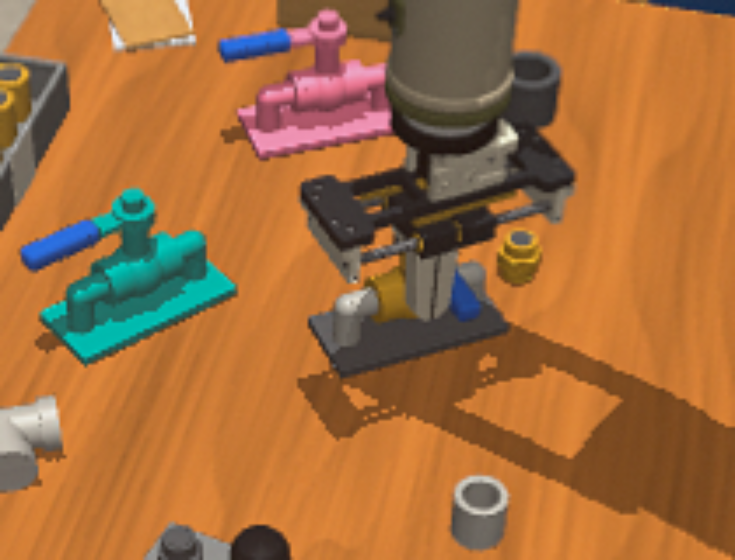

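View pics/sc3.png

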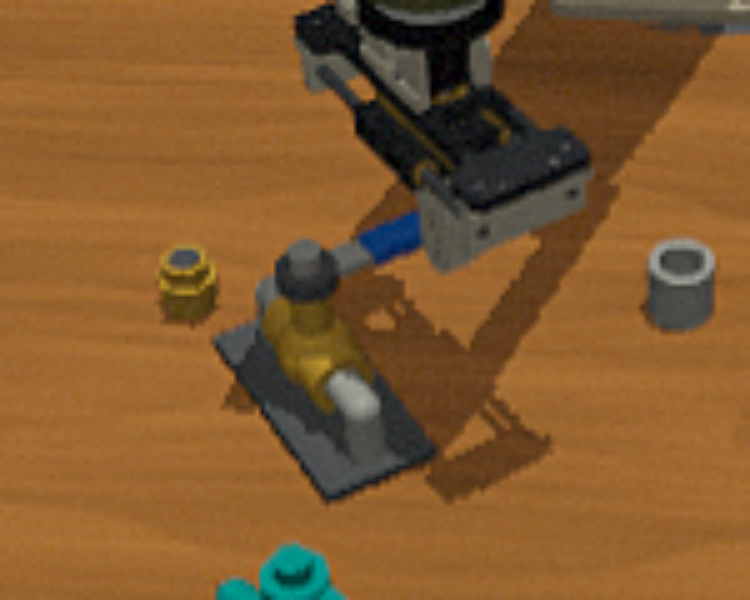

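>>> carry_out([
  {"linear": [0, 0, 0.003], "yaw": 0},
  {"linear": [0, 0, 0.012], "yaw": 0},
  {"linear": [0, 0, 0.025], "yaw": 0},
  {"linear": [0, -0.04, 0.03], "yaw": 0},
  {"linear": [0, -0.09, 0.03], "yaw": 0},
])

```text
t: 6.45
tool_pos: [0.4875, -0.11, 0.1885]
orientation: [-1.45, 0.698, -0.705]
force: [-0.1, -0.2, 1.3]
opening: 0.0007
```

```bash
python3 - <<'E'
from h import *
plan([(.47,.02,.2,-52)])
w=robot.read_camera("wrist");P=robot.camera_params("wrist");cv2.imwrite("pics/w4.png",w);blob(w,P,*BL,.1,(.45,-.15))
a=robot.read_camera("side");cv2.imwrite("pics/s4f.png",a);blob(a,robot.camera_params("side"),*BL,.1,(.45,-.15),15)
c=robot.read_camera("scene");cv2.imwrite("pics/sc4f.png",c);blob(c,robot.camera_params("scene"),*BL,.1,(.45,-.15),15)
E
```

```text
t 6.45 pos [ 0.4875 -0.11    0.1885] xhead -51.5 q [-0.3271 -0.128   1.8165  0.0036  1.4482 -0.9995] F [-0.1403 -0.203   1.285 ]
  lin [-0.1126 -0.0113  0.0672] yaw 0.009
blob 3186 c [ 0.4544 -0.1541] ends [ 0.4748 -0.1831] [ 0.4351 -0.1268] len 0.0689 wid 0.0212 head 125.1
blob 141 c [ 0.4512 -0.1507] ends [ 0.4719 -0.1813] [ 0.4312 -0.1213] len 0.0725 wid 0.0227 head 124.2
blob 132 c [ 0.4499 -0.1502] ends [ 0.4305 -0.1251] [ 0.4691 -0.1749] len 0.0630 wid 0.0266 head -52.2
```

View pics/w4.png

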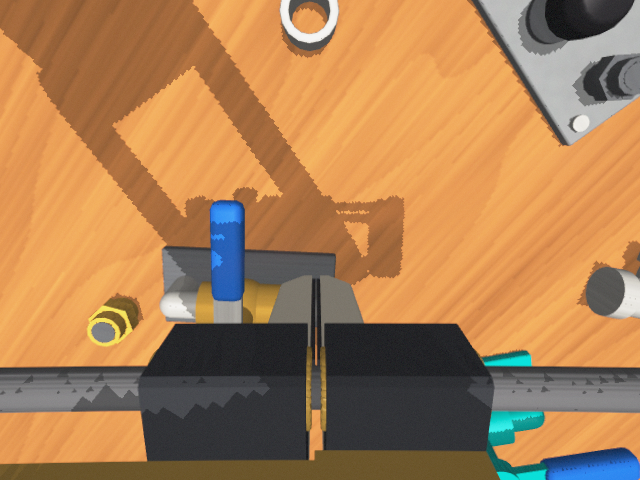

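View pics/sc4f.png

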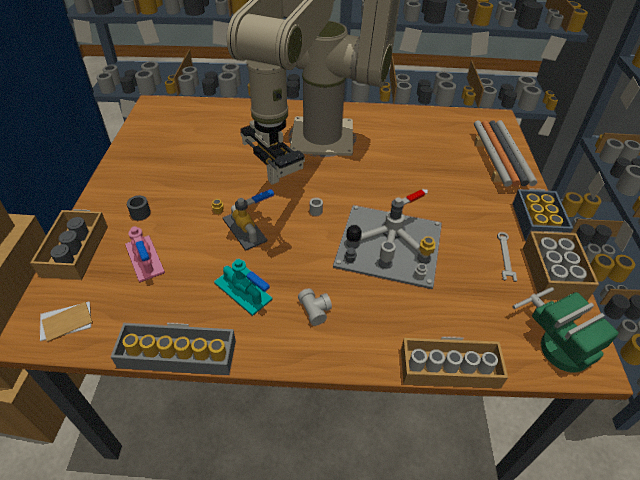

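```bash
python3 - <<'E'
from h import *
w=cv2.imread("pics/w4.png");P=robot.camera_params("wrist")
for z in(.006,.01):
  a=onz(P,(163,247),z);b=onz(P,(335,253),z);d=(b-a);print(np.degrees(np.arctan2(d[1],d[0])))
cv2.imwrite("pics/w4c.png",cv2.resize(w[180:340,140:350],None,fx=3.5,fy=3.5))
E
```

```text
36.059655075248195
36.0596550752482
```

View pics/w4c.png

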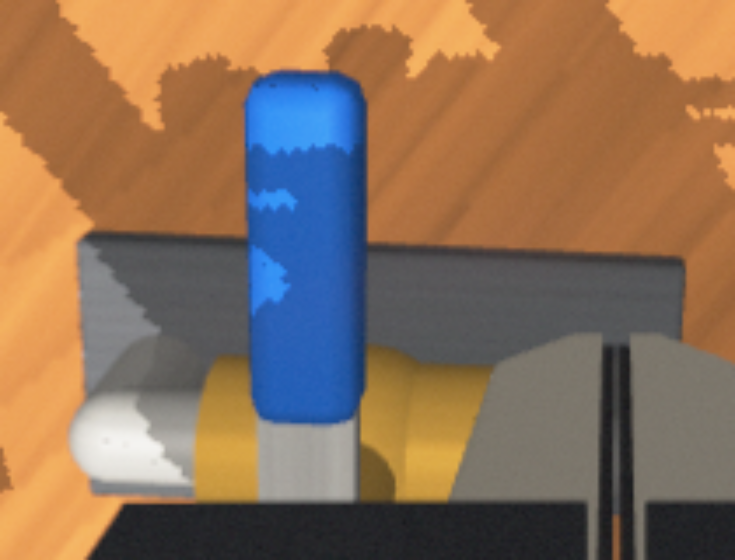

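>>> carry_out([
  {"linear": [-0.043, -0.004, 0.02], "yaw": 0},
  {"linear": [-0.087, -0.01, 0.04], "yaw": 0},
  {"linear": [-0.13, -0.015, 0.06], "yaw": 0.01},
  {"linear": [-0.172, -0.015, 0.079], "yaw": 0.02},
  {"linear": [-0.215, -0.015, 0.098], "yaw": 0.04},
])

```text
t: 7.22
tool_pos: [0.4323, 0.1195, 0.205]
orientation: [-1.439, 0.722, -0.743]
force: [0.7, 1.0, -0.1]
opening: 0.0004
```

```bash
python3 - <<'E'
from h import *
plan([(.396,.258,.21,-54)])
E
```

```text
t 7.22 pos [0.4323 0.1195 0.205 ] xhead -53.9 q [ 0.1585 -0.2953  1.93   -0.0038  1.4938 -0.4722] F [ 0.6509  0.954  -0.0675]
  lin [-0.1332 -0.0057  0.0524] yaw 0.003
```

>>> carry_out([
  {"linear": [-0.044, 0, 0.017], "yaw": 0},
  {"linear": [-0.089, 0, 0.035], "yaw": 0},
  {"linear": [-0.133, 0, 0.052], "yaw": 0},
  {"linear": [-0.133, 0, 0.052], "yaw": 0},
])

```text
t: 7.72
tool_pos: [0.3941, 0.26, 0.2027]
orientation: [-1.442, 0.72, -0.738]
force: [0.1, -1.3, 0.2]
opening: 0.0004
```

```bash
python3 - <<'E'
from h import *
plan([(.396,.258,.112,-54)])
w=robot.read_camera("wrist");P=robot.camera_params("wrist");cv2.imwrite("pics/w5.png",w);blob(w,P,*RD,.113,(.44,.27))
E
```

```text
t 7.72 pos [0.3941 0.26   0.2027] xhead -53.6 q [ 0.4801 -0.2191  1.871  -0.0072  1.4808 -0.1547] F [ 0.1322 -1.3118  0.1817]
  lin [ 0.0019  0.0907 -0.0004] yaw 0.007
blob 2137 c [0.4404 0.2698] ends [0.4264 0.2899] [0.4544 0.2498] len 0.0489 wid 0.0206 head -55.1
```

View pics/w5.png

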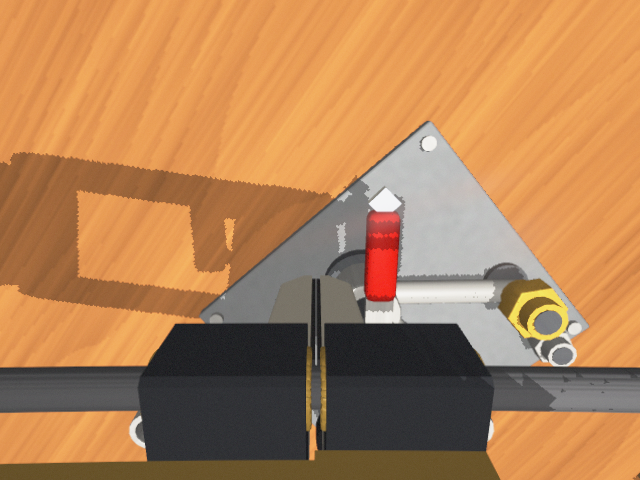

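```bash
python3 - <<'E'
from h import *
P=robot.camera_params("wrist")
w=cv2.imread("pics/w5.png");blob(w,P,(0,150,40),(8,255,255),.113,(.44,.27))
t=onz(P,(385,187),.113);u=onz(P,(548,322),.085);print(t,u)
for pv in((.477,.224),(.4745,.2211)):
    for q in(t,u): d=q[:2]-pv;print(np.hypot(*d),np.degrees(np.arctan2(d[1],d[0])))
for a in((430,121),(589,325),(200,316)):print(onz(P,a,.012))
# screws in plate
S=robot.camera_params("scene");D=robot.camera_params("side")
E
```

```text
blob 2619 c [0.4375 0.2736] ends [0.4202 0.2978] [0.4545 0.2499] len 0.0589 wid 0.0209 head -54.3
[0.4102 0.3106 0.113 ] [0.5781 0.3014 0.085 ]
0.10932902812924984 127.63103402235733
0.12736021034203057 37.42549047896067
0.1101631372900335 125.67999158166722
0.13111032810162798 37.767970844432874
[0.4315 0.369  0.012 ]
[0.6722 0.3159 0.012 ]
[0.3741 0.1092 0.012 ]
```

>>> carry_out([
  {"linear": [0, 0.03, 0], "yaw": 0},
  {"linear": [0, 0.06, 0], "yaw": 0},
  {"linear": [0, 0.085, 0], "yaw": 0},
  {"linear": [0, 0.0945, 0.002], "yaw": 0},
  {"linear": [0, 0.0945, 0.005], "yaw": 0},
])

```text
t: 8.4
tool_pos: [0.3999, 0.2603, 0.1078]
orientation: [-1.443, 0.722, -0.74]
force: [0.5, -0.3, 0.1]
opening: 0.0006
```

```bash
echo 'RP=(.4755,.223)'>>h.py; python3 - <<'E'
from h import *
arc(RP,[126,120,114,108,102,96],.075,.0275,.109,-1)
E
```

```text
t 8.40 pos [0.3999 0.2603 0.1078] xhead -53.7 q [ 0.476  -0.1217  1.9629 -0.0085  1.293  -0.1549] F [ 0.4791 -0.3429  0.0611]
  lin [-0.0003 -0.0011  0.0117] yaw 0.005
  lin [-0.0027 -0.0011  0.0197] yaw 0.110
  lin [-0.0043 -0.001   0.0279] yaw 0.214
  lin [-0.005  -0.001   0.0363] yaw 0.319
  lin [-0.0048 -0.001   0.0446] yaw 0.424
  lin [-0.0038 -0.0009  0.0529] yaw 0.528
```

>>> carry_out([
  {"linear": [0, -0.001, 0.012], "yaw": 0},
  {"linear": [-0.0025, -0.001, 0.02], "yaw": 0.11},
  {"linear": [-0.0045, -0.001, 0.028], "yaw": 0.215},
  {"linear": [-0.005, -0.001, 0.0365], "yaw": 0.32},
  {"linear": [-0.005, -0.001, 0.0445], "yaw": 0.425},
])

```text
t: 9.02
tool_pos: [0.4339, 0.2912, 0.11]
orientation: [-1.295, 1.047, -1.066]
force: [-1.2, -1.9, -0.7]
opening: 0.0005
```

```bash
python3 - <<'E'
from h import *
arc(RP,[102,96,90,84,78,72],.075,.0275,.109,-1)
w=robot.read_camera("wrist");P=robot.camera_params("wrist");cv2.imwrite("pics/w6.png",w);blob(w,P,(0,150,40),(8,255,255),.113,(.44,.29))
E
```

```text
t 9.03 pos [0.4339 0.2912 0.11  ] xhead -78.3 q [ 0.4992  0.0022  1.84   -0.0092  1.2916  0.2968] F [-1.1767 -1.908  -0.7081]
  lin [ 0.0003  0.001  -0.001 ] yaw -0.005
  lin [-0.0022  0.0011  0.007 ] yaw 0.100
  lin [-0.0038  0.0012  0.0152] yaw 0.205
  lin [-0.0046  0.0013  0.0235] yaw 0.310
  lin [-0.0045  0.0013  0.0319] yaw 0.414
  lin [-0.0035  0.0014  0.0402] yaw 0.519
blob 2696 c [0.4586 0.304 ] ends [0.4515 0.3178] [0.4657 0.2901] len 0.0312 wid 0.0209 head -62.8
```

View pics/w6.png

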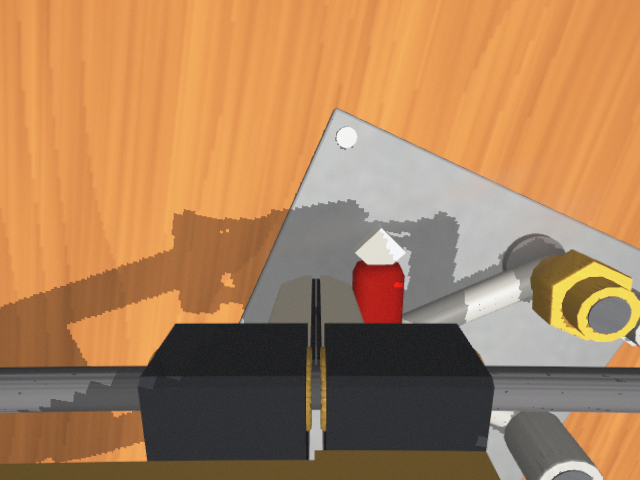

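>>> carry_out([
  {"linear": [-0.002, 0.001, 0.007], "yaw": 0.1},
  {"linear": [-0.004, 0.001, 0.015], "yaw": 0.205},
  {"linear": [-0.0045, 0.001, 0.0235], "yaw": 0.31},
  {"linear": [-0.0045, 0.001, 0.032], "yaw": 0.415},
  {"linear": [-0.0035, 0.001, 0.04], "yaw": 0.52},
])

```text
t: 9.7
tool_pos: [0.4736, 0.3035, 0.1102]
orientation: [-1.031, 1.432, -1.449]
force: [-3.3, -0.0, 0.1]
opening: 0.0008
```

```bash
python3 - <<'E'
from h import *
arc(RP,[72,66,60,54,48,43],.075,.0275,.109,-1)
E
```

```text
t 9.70 pos [0.4736 0.3035 0.1102] xhead -108.4 q [ 0.4841  0.1074  1.7305 -0.0085  1.2947  0.8082] F [-3.2607 -0.0157  0.0947]
  lin [ 0.001   0.0012 -0.0008] yaw -0.008
  lin [-0.0016  0.0013  0.0071] yaw 0.097
  lin [-0.0032  0.0014  0.0153] yaw 0.202
  lin [-0.0041  0.0015  0.0236] yaw 0.307
  lin [-0.004   0.0016  0.032 ] yaw 0.411
  lin [-0.0033  0.0017  0.0389] yaw 0.499
```

>>> carry_out([
  {"linear": [-0.0015, 0.001, 0.007], "yaw": 0.1},
  {"linear": [-0.003, 0.001, 0.015], "yaw": 0.2},
  {"linear": [-0.004, 0.001, 0.0235], "yaw": 0.305},
  {"linear": [-0.004, 0.0015, 0.032], "yaw": 0.41},
  {"linear": [-0.0035, 0.0015, 0.037], "yaw": 0.48},
])

```text
t: 10.32
tool_pos: [0.5108, 0.2957, 0.11]
orientation: [-0.704, 1.762, -1.774]
force: [-1.5, 1.9, -1.0]
opening: 0.0006
```

```bash
python3 - <<'E'
from h import *
arc(RP,[44,42,40,38,37],.075,.0275,.109,-1)
w=robot.read_camera("wrist");P=robot.camera_params("wrist");cv2.imwrite("pics/w7.png",w);blob(w,P,(0,150,40),(8,255,255),.113,(.54,.29))
for n in("side","scene"):
    a=robot.read_camera(n);cv2.imwrite(f"pics/{n}7.png",a);blob(a,robot.camera_params(n),(0,150,40),(8,255,255),.113,(.53,.27),20)
E
```

```text
t 10.32 pos [0.5108 0.2957 0.11  ] xhead -136.0 q [ 0.4425  0.1781  1.653  -0.0076  1.3     1.2472] F [-1.4638  1.8503 -1.0347]
  lin [0.0009 0.001  0.0003] yaw 0.000
  lin [-0.      0.001   0.0029] yaw 0.035
  lin [-0.0009  0.0011  0.0056] yaw 0.070
  lin [-0.0016  0.0011  0.0083] yaw 0.105
  lin [-0.0019  0.0011  0.0096] yaw 0.122
blob 2487 c [0.5329 0.2817] ends [0.5394 0.2951] [0.5262 0.2679] len 0.0303 wid 0.0207 head -116.0
blob 31 c [0.5389 0.2876] ends [0.5479 0.2784] [0.5317 0.295 ] len 0.0232 wid 0.0090 head 134.3
blob 111 c [0.5217 0.2689] ends [0.4986 0.247 ] [0.5426 0.2888] len 0.0607 wid 0.0256 head 43.6
```

View pics/w7.png

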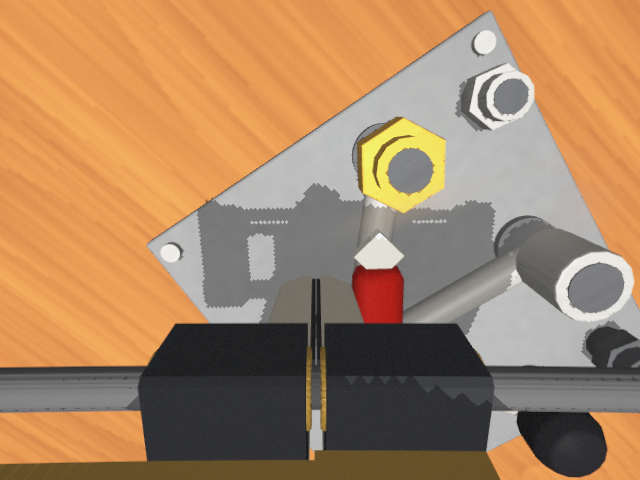

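View pics/scene7.png

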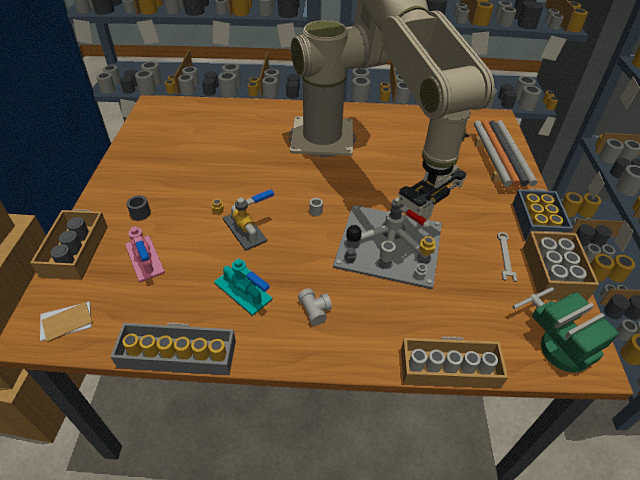

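>>> carry_out([
  {"linear": [0, 0.001, 0.003], "yaw": 0.035},
  {"linear": [-0.001, 0.001, 0.0055], "yaw": 0.07},
  {"linear": [-0.0015, 0.001, 0.0078], "yaw": 0.1},
  {"linear": [-0.0015, 0.001, 0.0078], "yaw": 0.1},
])

```text
t: 10.98
tool_pos: [0.5175, 0.2907, 0.1091]
orientation: [-0.626, 1.824, -1.837]
force: [0.0, 0.4, 1.5]
opening: 0.0005
```

```bash
python3 - <<'E'
from h import *
arc(RP,[39,38,37],.075,.0275,.109,-1)
w=robot.read_camera("wrist");cv2.imwrite("pics/w8.png",w)
for n in("side","scene"):
    a=robot.read_camera(n);cv2.imwrite(f"pics/{n}8.png",a);blob(a,robot.camera_params(n),(0,150,40),(8,255,255),.113,(.53,.27),20)
E
```

```text
t 10.97 pos [0.5175 0.2907 0.1091] xhead -141.6 q [ 0.4304  0.1872  1.6444 -0.0082  1.2988  1.3328] F [0.0406 0.4312 1.5411]
  lin [ 0.0003  0.0001 -0.0013] yaw -0.010
  lin [-0.0002  0.0001 -0.    ] yaw 0.007
  lin [-0.0006  0.0001  0.0013] yaw 0.025
blob 105 c [0.5275 0.2648] ends [0.5036 0.2419] [0.5472 0.2837] len 0.0604 wid 0.0270 head 43.8
```

View pics/w8.png

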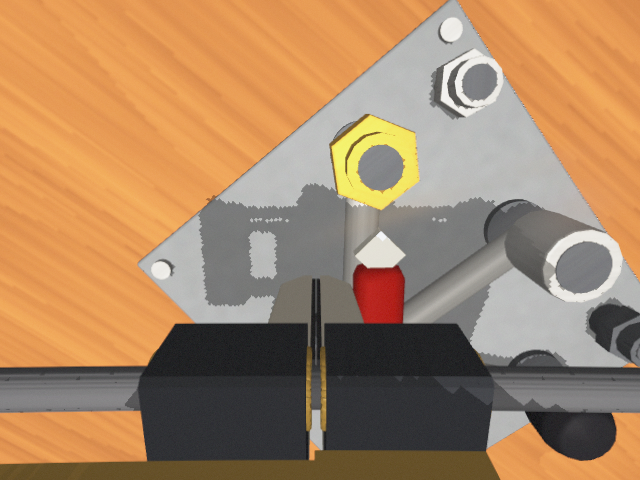

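>>> carry_out([
  {"linear": [0, 0, -0.006], "yaw": 0},
  {"linear": [0, 0, -0.02], "yaw": 0},
  {"linear": [0, -0.02, -0.03], "yaw": 0},
  {"linear": [0.01, -0.06, -0.03], "yaw": 0},
  {"linear": [0.04, -0.1, -0.03], "yaw": 0},
])

```text
t: 11.75
tool_pos: [0.4655, 0.2904, 0.2107]
orientation: [-0.627, 1.822, -1.835]
force: [0.2, 0.0, 0.1]
opening: 0.0003
```

```bash
cat > m.py <<'E'
from h import *
import sys
k=sys.argv[1]
arc(RP,[38,37],.075,.0275,.109,-1)
for n in("wrist","side","scene"):
    P=robot.camera_params(n);a=robot.read_camera(n);cv2.imwrite(f"pics/{n}{k}.png",a);print(n);blob(a,P,(0,150,40),(8,255,255),.113,(.53,.27),20)
    if n!="wrist": x,y=proj(P,[[.53,.26,.1]])[0].astype(int);cv2.imwrite(f"pics/{n}{k}c.png",cv2.resize(a[y-55:y+55,x-70:x+70],None,fx=5,fy=5,interpolation=cv2.INTER_CUBIC));print(x-70,y-55)
E
python3 m.py 9
```

```text
t 11.75 pos [0.4655 0.2904 0.2107] xhead -141.5 q [ 0.47   -0.0111  1.6645 -0.0085  1.4767  1.3687] F [0.1673 0.0402 0.1017]
  lin [-0.0401  0.1024  0.031 ] yaw 0.010
  lin [-0.0406  0.1024  0.0324] yaw 0.027
wrist
blob 2923 c [0.5256 0.2655] ends [0.5473 0.284 ] [0.5017 0.2451] len 0.0599 wid 0.0208 head -139.5
side
blob 252 c [0.5261 0.2637] ends [0.5032 0.2445] [0.5486 0.2825] len 0.0592 wid 0.0250 head 39.9
228 273
scene
blob 132 c [0.5241 0.2645] ends [0.4992 0.2468] [0.55  0.283] len 0.0624 wid 0.0293 head 35.5
341 167
```

View pics/wrist9.png

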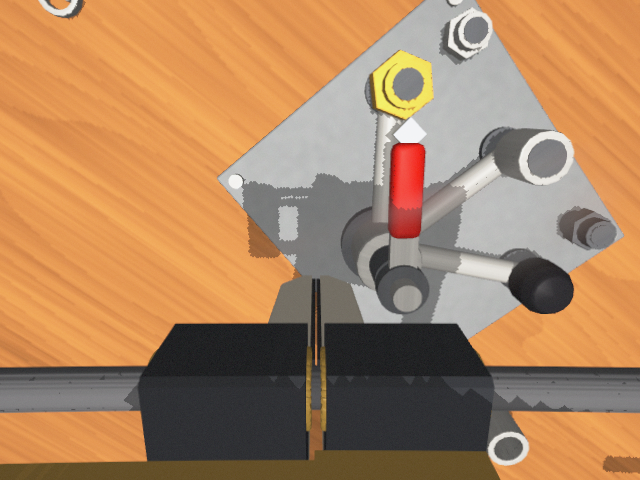

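View pics/scene9c.png

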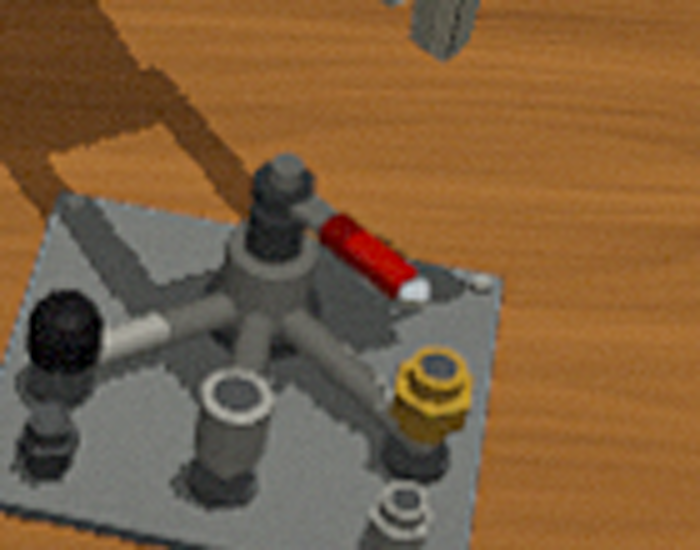

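View pics/side9c.png

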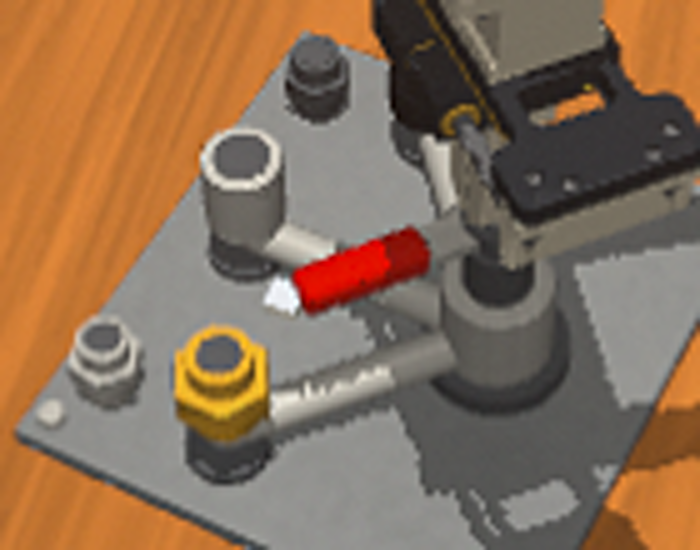

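```bash
python3 - <<'E'
from h import *
from plant import robot
P=robot.camera_params("wrist")
w=cv2.imread("pics/wrist9.png")
cv2.imwrite("pics/w9c.png",cv2.resize(w[20:320,330:480],None,fx=2,fy=2,interpolation=cv2.INTER_CUBIC))
hd=lambda d:np.degrees(np.arctan2(d[1],d[0]))
tip=onz(P,(409.5,118),.113);un=onz(P,(407.5,83.5),.085)
for z in(.12,.125,.13):
    c=onz(P,(407,294),z);print(z,c[:2],"lev",hd(tip-c),np.hypot(*(tip-c)[:2]),"union",hd(un-c),np.hypot(*(un-c)[:2]))
for pv in(RP,(.4744,.2234),(.477,.224)): print(pv,hd(tip[:2]-pv),np.hypot(*(tip[:2]-pv)),hd(un[:2]-pv),np.hypot(*(un[:2]-pv)))
# top-face sleeve ends mid
a=onz(P,(406,237),.113);print("sleeve",hd(tip-a))
for q in((218,178),(622,235)): print(onz(P,q,.012))
E
```

```text
0.12 [0.4755 0.2204] lev 40.29081411750698 0.11189676006303714 union 38.38817079598703 0.1333388082485615
0.125 [0.4765 0.2228] lev 39.6729820848581 0.10961482814786894 union 37.83866154174835 0.13109703749497004
0.13 [0.4774 0.2252] lev 39.028958079479416 0.10734618297343447 union 37.27008645873879 0.1288677442441118
(0.4755, 0.223) 39.2773805974739 0.11023528438283368 37.51641051776345 0.13174099622792787
(0.4744, 0.2234) 38.75732999536134 0.11083811911502392 37.08913058984592 0.1323735784743705
(0.477, 0.224) 39.37011950059552 0.10844121581293353 37.56945646917217 0.1299422948622031
sleeve 40.267309031826876
[0.4341 0.3709 0.012 ]
[0.6167 0.0567 0.012 ]
```

View pics/w9c.png

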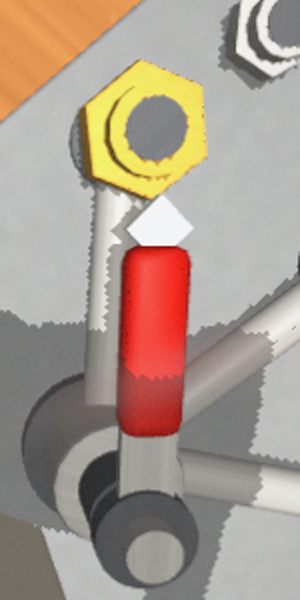

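```bash
python3 - <<'E'
from h import *
arc(RP,[38],.075,.0525,.109,-1)
arc(RP,[36],.075,.0275,.109,-1)
E
```

```text
t 11.90 pos [0.4669 0.2907 0.2132] xhead -141.5 q [ 0.4694 -0.0151  1.664  -0.0085  1.4751  1.3689] F [ 0.6703 -0.345  -0.2566]
  lin [-0.0385  0.1049  0.0052] yaw 0.009
t 11.90 pos [0.4669 0.2907 0.2132] xhead -141.5 q [ 0.4694 -0.0151  1.664  -0.0085  1.4751  1.3689] F [ 0.6703 -0.345  -0.2566]
  lin [-0.0392  0.1052  0.0329] yaw 0.044
```

>>> carry_out([
  {"linear": [-0.02, 0.01, 0.003], "yaw": 0.01},
  {"linear": [-0.04, 0.04, 0.006], "yaw": 0.01},
  {"linear": [-0.04, 0.075, 0.006], "yaw": 0.02},
  {"linear": [-0.04, 0.1, 0.006], "yaw": 0.03},
  {"linear": [-0.04, 0.102, 0.006], "yaw": 0.04},
])

```text
t: 12.52
tool_pos: [0.5018, 0.3104, 0.1089]
orientation: [-0.594, 1.848, -1.861]
force: [-0.1, -1.3, -0.3]
opening: 0.0003
```

```bash
python3 - <<'E'
from h import *
arc(RP,[38,37,36],.075,.0275,.109,-1)
E
```

```text
t 12.53 pos [0.5018 0.3104 0.1089] xhead -143.8 q [ 0.4724  0.1776  1.6557 -0.0088  1.2964  1.4135] F [-0.1313 -1.2741 -0.2908]
  lin [-0.0013  0.0002  0.0252] yaw -0.031
  lin [-0.0018  0.0002  0.0264] yaw -0.014
  lin [-0.0022  0.0002  0.0278] yaw 0.004
```

>>> carry_out([
  {"linear": [-0.002, 0, 0.012], "yaw": 0},
  {"linear": [-0.002, 0, 0.022], "yaw": 0},
  {"linear": [-0.002, 0, 0.0255], "yaw": 0},
  {"linear": [-0.002, 0, 0.0278], "yaw": 0.004},
  {"linear": [-0.002, 0, 0.0278], "yaw": 0.004},
])

```text
t: 13.15
tool_pos: [0.5201, 0.289, 0.1096]
orientation: [-0.589, 1.85, -1.864]
force: [0.8, -0.6, -0.2]
opening: 0.0003
```

```bash
python3 - <<'E'
from h import *
arc(RP,[38,37,36],.075,.0275,.109,-1)
E
```

```text
t 13.15 pos [0.5201 0.289  0.1096] xhead -144.0 q [ 0.4261  0.1888  1.6417 -0.0085  1.2984  1.3714] F [ 0.7835 -0.5575 -0.2195]
  lin [ 0.0009  0.0006 -0.0029] yaw -0.035
  lin [ 0.0004  0.0006 -0.0016] yaw -0.018
  lin [-0.0001  0.0006 -0.0003] yaw -0.001
```

>>> carry_out([
  {"linear": [0, 0, -0.006], "yaw": 0},
  {"linear": [0, 0, -0.02], "yaw": 0},
  {"linear": [0, -0.02, -0.03], "yaw": 0},
  {"linear": [0.01, -0.06, -0.03], "yaw": 0},
  {"linear": [0.04, -0.1, -0.03], "yaw": 0},
])

```text
t: 13.78
tool_pos: [0.4682, 0.2909, 0.2114]
orientation: [-0.589, 1.849, -1.862]
force: [1.2, 0.0, 0.8]
opening: 0.0002
```

```bash
python3 m.py 10;python3 -c "
import cv2
w=cv2.imread('pics/wrist10.png');cv2.imwrite('pics/w10c.png',cv2.resize(w[20:320,330:480],None,fx=2,fy=2,interpolation=cv2.INTER_CUBIC))"
```

```text
t 13.78 pos [0.4682 0.2909 0.2114] xhead -144.0 q [ 0.4688 -0.0067  1.6589 -0.0087  1.4757  1.4113] F [1.1964 0.0061 0.8194]
  lin [-0.0387  0.1032  0.0281] yaw -0.034
  lin [-0.0392  0.1032  0.0294] yaw -0.017
wrist
blob 2889 c [0.5273 0.2635] ends [0.5497 0.2812] [0.5025 0.2439] len 0.0601 wid 0.0207 head -141.7
side
blob 253 c [0.5276 0.2614] ends [0.5044 0.2434] [0.5508 0.2794] len 0.0587 wid 0.0248 head 37.8
228 273
scene
blob 127 c [0.5249 0.2622] ends [0.5006 0.2449] [0.5503 0.2802] len 0.0610 wid 0.0275 head 35.4
341 167
```

View pics/w10c.png

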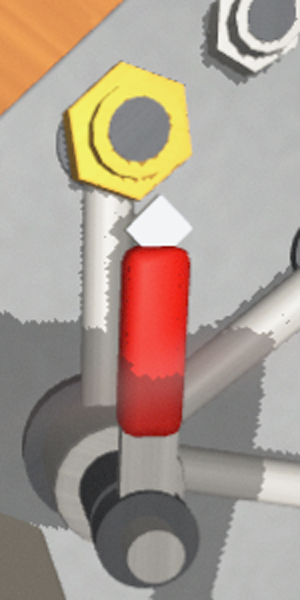

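```bash
python3 - <<'E'
from h import *
P=robot.camera_params("wrist");S=robot.camera_params("scene");D=robot.camera_params("side")
hd=lambda d:np.degrees(np.arctan2(d[1],d[0]))
tip=onz(P,(411,117),.113);un=onz(P,(400,84.5),.085);c=onz(P,(407,294),.125)
print(tip,un,c)
for pv in(c[:2],RP,(.477,.224),(.4744,.2234)): print(pv,hd(tip[:2]-pv),hd(un[:2]-pv),np.hypot(*(un[:2]-pv)))
# brass blob of union in all views -> hex centre, and plate corners yaw
cor=[onz(P,q,.012) for q in((0,0),)]
w=cv2.imread("pics/wrist10.png");cv2.imwrite("pics/w10.png",w)
E
```

```text
[0.5647 0.2889 0.113 ] [0.5801 0.3026 0.085 ] [0.4761 0.2229 0.125 ]
[0.4761 0.2229] 36.69030918879273 37.45462218019029 0.13097012876053188
(0.4755, 0.223) 36.47992762923235 37.274508435677596 0.13140564241080518
(0.477, 0.224) 36.526005106961 37.32433411677237 0.1296064424727557
(0.4744, 0.2234) 35.97886071917303 36.84731273615586 0.13204237615629413
```

View pics/wrist10.png

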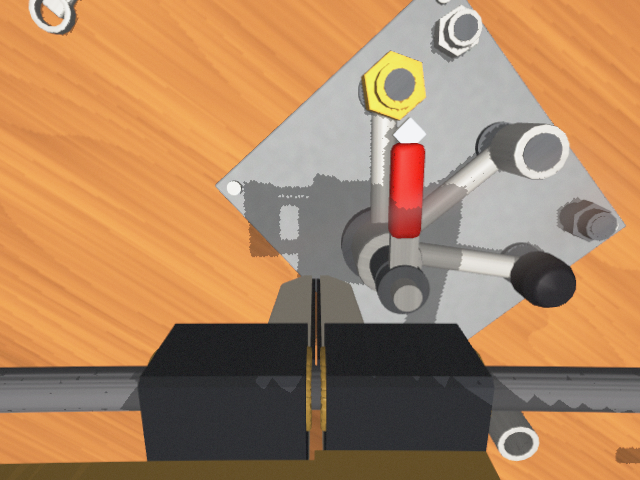

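View pics/side10c.png

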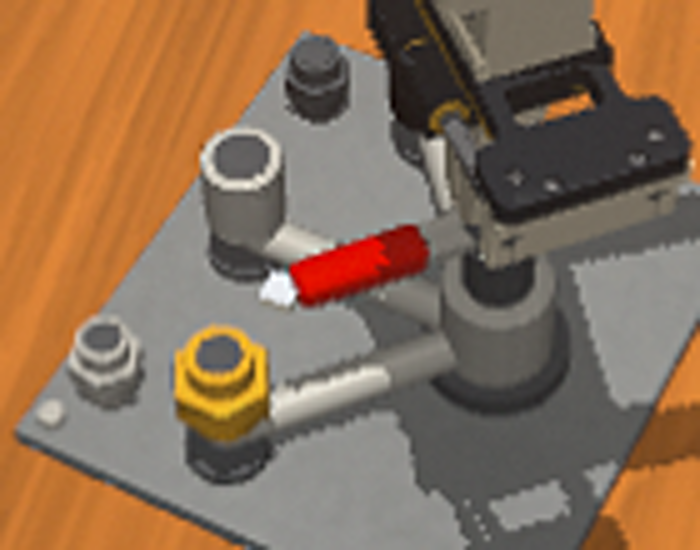

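View pics/scene10c.png

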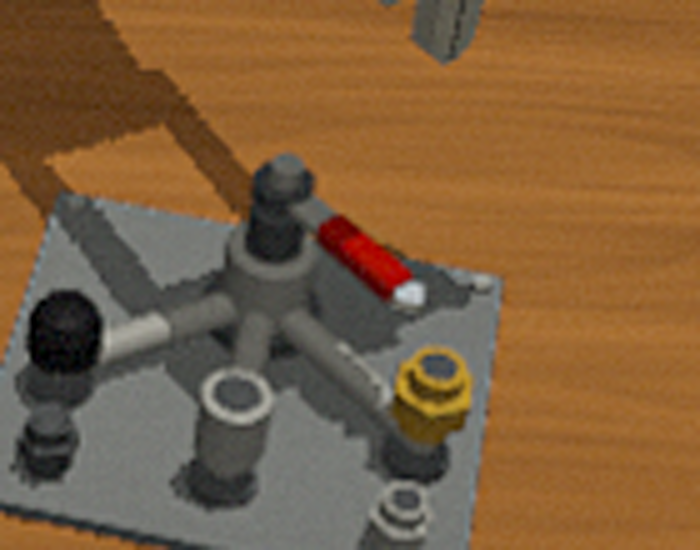

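>>> carry_out([
  {"linear": [0.02, -0.03, -0.02], "yaw": 0},
  {"linear": [0.03, -0.06, -0.03], "yaw": 0},
  {"linear": [0.04, -0.08, -0.04], "yaw": 0},
  {"linear": [0.04, -0.08, -0.04], "yaw": 0},
])

```text
t: 14.42
tool_pos: [0.4119, 0.3011, 0.2945]
orientation: [-0.58, 1.847, -1.857]
force: [-0.3, -1.1, -0.3]
opening: 0.0005
```

```bash
python3 - <<'E'
from h import *
P=robot.camera_params("wrist");a=robot.read_camera("wrist");blob(a,P,(0,150,40),(8,255,255),.113,(.53,.27),20)
d=cv2.imread("pics/scene0.png");c=robot.read_camera("scene");cv2.imwrite("pics/fin.png",c)
cv2.imwrite("pics/findiff.png",cv2.absdiff(c,d))
blob(c,robot.camera_params("scene"),*BL,.1,(.45,-.15),15)
s=robot.read_camera("side");blob(s,robot.camera_params("side"),*BL,.1,(.45,-.15),15);blob(s,robot.camera_params("side"),(0,150,40),(8,255,255),.113,(.53,.27),20)
plan([])
E
```

```text
blob 1983 c [0.5267 0.2634] ends [0.5497 0.2807] [0.5023 0.2451] len 0.0593 wid 0.0211 head -143.1
blob 118 c [ 0.4503 -0.1502] ends [ 0.4316 -0.1242] [ 0.4678 -0.1746] len 0.0621 wid 0.0240 head -54.3
blob 251 c [0.5277 0.2615] ends [0.5045 0.2432] [0.5507 0.2797] len 0.0588 wid 0.0247 head 38.3
t 14.57 pos [0.4117 0.2999 0.2911] xhead -144.0 q [ 0.5362 -0.1512  1.6515 -0.0102  1.6241  1.4777] F [ 0.0453 -0.5991 -1.3104]
```

View pics/fin.png

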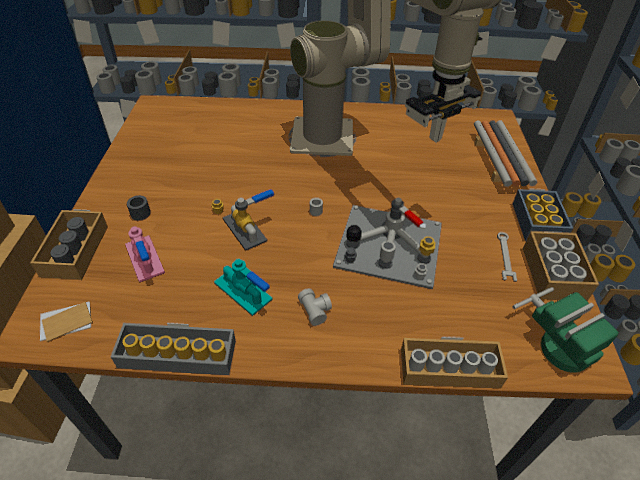

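View pics/findiff.png

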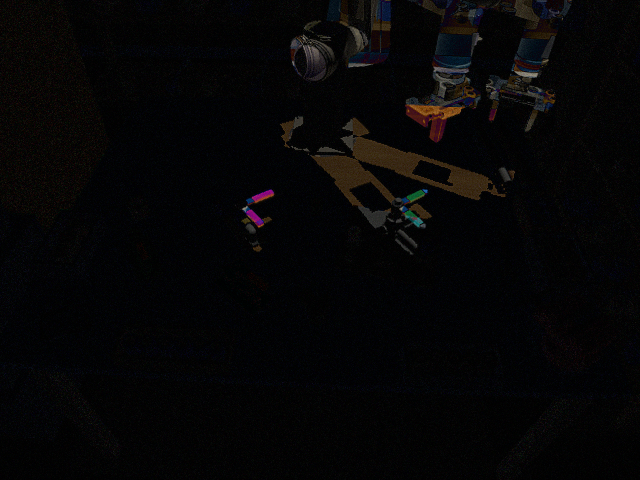

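The difference picture shows that only the two levers, the arm and shadows have changed. The red lever reads 36.9° and 38.3° in two views, against about 37.4° for the union. I'm handing the job in.

```bash
python3 -c "
from plant import robot
print(robot.close_job())"
```

```text
the job is handed in; nothing more can be done
None
```

Both levers are set in the order you asked, and I handed the job in at about 14.6 s of the 61 s allowed. I used only the closed fingertips to push, and nothing was gripped or lifted.

- **Blue drain lever:** I pushed it round to its stop. The contact force rose from about 2 N to about 18 N there, then I backed off. Afterwards its heading read 124–128° depending on the camera. Square across the pipe is about 126–127°.
- **Red selector lever:** I pushed it clockwise, backed off to measure, and found it about 2° short, so I nudged it once more. The last readings of its heading ran from 36° to 38.4°, against about 37.4° for the brass union. One scene-camera reading, after the nudge, disagreed at 35.4°; I trusted it less because that camera sees the lever as only a few pixels.
- **Everything else:** comparing the first and last scene pictures shows only the two levers, the arm and its shadows changed. The loose fittings and wrench are where they were, and the gripper finished about 15 cm above the rig, touching nothing.

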